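# Set the turntable's speed selector and start it

### The arm

A 6-joint arm with a two-finger parallel gripper is mounted at the origin on the work surface. World frame = base frame: x ahead of the robot, y to its left, z up, the work surface at z = 0. Lengths are in m, angles in rad, forces in N, time in s.
With the tool pointing down it reaches from about 0.225 to 0.725 m from the base axis. Payload 3.1 kg.
Tool frame: the origin (TCP) lies at the very end of the fingers, on their centre line; the grasp point (between the pads) lies 19 mm behind it; z points along the fingers, y is the line along which they close (so a half turn about z gives the same grasp; the last joint's range is limited). The gripper opens to 85 mm and grips with 20 to 120 N. Pads are 22 mm wide; open, the fingers measure 114 mm over their backs; the gripper's body (76 mm by 85 mm) begins 54 mm behind the grasp point. The pads swing forward as they close: fully open they stand 13 mm farther back than shut.
Start: joints at [-1.418, 0.048, 0.099, 1.622, 0, 1.443], TCP at [0.145, -0.504, 0.231] pointing down, gripper open.
Joint ranges: [-2.91, 2.91], [-0.99, 1.94], [-1.21, 1.42], [-2.12, 2.29], [-1.49, 1.47], [-3.14, 3.14]. Speed limits (rad/s): [2.79, 2.79, 3.14, 3.14, 3.14, 3.14].

### API

Orientations are given as a rotation vector (axis times angle).
In Python, from rig import ctrl, eyes gives the robot as it stands.
- The arm moves only by the tool drive_tool, never from a script. Its argument "rows" is a list of rows, each a list of 7 numbers: the shift along the tool's x, y, z in m, then the turn, a rotation vector about the tool's x, y, z in rad, then the opening, from 0 (shut) to 1 (fully open). In form: [[x, y, z, wx, wy, wz, fingers], ...]. A call has 1 to 12 rows; each row shifts and turns the commanded pose from where the row before left it, along the tool's axes as they then stand; what a row does not reach is not made up. A row lasts 1/8 s, in which the tool goes at most 62.5 mm and 10.7 degrees, less where a joint would pass 70% of its speed; a pose out of reach is approached as far as the arm can. A call is refused whole if a number of a shift passes 0.0625 or a number of a turn 0.188, either way. A call with a gripper value outside its range is refused whole. The fingers move at their own pace and stop on an object; "newtons" is the grip in N (left out, the last holds). Time passes only in rows, so rows that do not move let the fingers close. It gives the time, the measured TCP pose, the force, the opening and the grip force at its end, in the units of the state.
- ctrl.read_state(): the state, without advancing time (a new reading comes with each control period).
- eyes.grab_frame(name): name is "scene" or "top" or "wrist"; returns a dict with "image" (480x640x3 uint8, blue, green, red), "K" (3x3 intrinsics, pixels), "pose" (4x4, takes a point from camera to world coordinates). Camera axes: x right, y down, z forward; pixel columns grow to the right and rows downward; lengths in m; the calibration is good to about 2 mm. A picture is of the moment at which its call begins. There is no depth.
- ctrl.finish_job(): hands the job in; it is judged then, once.
The state is a dict: "time_s": time; "joints": joint angles; "qd": joint speeds; "joint_torque": joint torques, N m; "tool_pos": TCP position; "eef_rot": TCP orientation; "ft_force": force on the tool from outside, world axes, zero at the start; "ft_torque": the same for the moment, N m; "gripper_width": finger opening in m; "gripper_force": force on a finger pad.
Only numpy, scipy, OpenCV 4.12 (cv2) and the standard library are available. Lean on these libraries where they do the work, as an engineer would, in place of code of your own. Each camera call takes 0.05 s, during which the arm holds its last target. There are 200 camera calls.

### The job

With a fingertip, push the pointer of the speed selector round clockwise, click by click, to setting 4 (the fourth click after off) without ever going past it, and let it rest there; only then press the start button (the low flat one, not the mushroom-shaped stop) all the way down with a fingertip and let it come up again. Grip and lift nothing, leave the stop button alone and leave the things on the bench where they are.

Things in the scene. Friction and masses are not known exactly. Their poses are not given: they have to be found in the camera images.
- selector (a joint): Angle of the speed selector, rad, growing clockwise seen from above. Seven sprung click positions pi/6 apart: setting 0 (off) at 0, 1 at 0.524, 2 at 1.047, 3 at 1.571, 4 at 2.094, 5 at 2.618, 6 at 3.142. Pushed over the hump half way between two clicks (about 0.1 N m, 3 N at the pointer's end) it springs on into the next; let go short of it, it springs back. Starts at click 0, 1 or 2.
- speed_unit: Grey box fixed to the bench, 160 x 160 x 60 mm high, with the selector in the middle of its top, over a dark dial (radius 70 mm, 1.5 mm proud) whose seven white ticks grow longer from setting 0 to 6. Origin under its centre, z up. Its x axis points to the tick of setting 3, y to setting 0, -y to setting 6: in the box's frame the pointer's direction from x, anticlockwise, is pi/2 minus the joint value.
- selector_axis (a point): Point on the selector's vertical axis of rotation, level with the pointer's top, 91 mm above the bench; turns with the box, not with the selector.
- selector_tip (a point): Top edge of the pointer's end, 48 mm from the axis, 91 mm above the bench; x axis outward along the pointer. The pointer is a straight black bar 11 mm wide, from 48 mm ahead of the axis to 16 mm behind it, 69 to 91 mm above the bench, with a white line on top near its pointing end. Under it lies a hub disc of 18 mm radius, up to 70 mm above the bench.
- flank_cw: The upright flat side face (64 x 22 mm) of the pointer that looks clockwise; its origin lies on the selector's axis, 60 mm above the bench.
- flank_ccw: The opposite side face of the pointer, which looks anticlockwise: pushed on, it turns the selector clockwise, to higher settings. Its origin lies on the selector's axis, 60 mm above the bench.
- button_unit: Grey box fixed to the bench, 110 mm (its x) by 180 mm (its y) and 50 mm high, with two black push buttons on top: start 45 mm to its +y side of the centre, stop 45 mm to its -y side. Origin under its centre on the bench, z up.
- start (a joint): How far the start button is pressed, in m: 0 up, 0.006 fully down; sprung, about 2.3 N to begin and 5 N fully down.
- start_top (a point): Centre of the top of the start button: the low, flat-topped cylinder, 38 mm across, in a 48 mm steel collar; its top is 62 mm above the bench when up. It is pressed straight down.
- stop (a joint): How far the stop button is pressed, in m: 0 up, 0.006 fully down; same spring.
- stop_top (a point): Centre of the top of the stop button: the tall mushroom head, 46 mm across, 79 mm above the bench.
- loop_tool: Bystander: loop-ended modelling tool, wooden handle 130 x 18 x 14 mm, lying on the bench between the two units; origin under the centre of its handle.
- clay_knife: Bystander: wood-handled clay knife, handle 120 x 18 x 14 mm, lying nearer the robot; origin under the centre of its handle.
- ribbon_tool: Bystander: second loop-ended tool, handle 110 x 18 x 14 mm, lying nearer the robot; origin under the centre of its handle.
- mallet: Bystander: wooden mallet lying on its side, about 210 mm long and 60 mm high, at the left of the bench (origin under its head).
- plaster_bowl: Bystander: empty white bowl, 150 mm wide and 60 mm high, at the right; origin under its centre.
- slip_cup: Bystander: empty terracotta cup, 70 mm wide and 80 mm high, beyond the gap between the two units; origin under its centre.
- wood_block: Bystander: plywood block 70 x 45 x 30 mm, at the right; origin under its centre.

How it is judged:
By the outcome, as a careful person would: the job done as asked, in the order asked, and still so for the second after the job is handed in, with the robot touching nothing.
It also fails if it takes over 61 s, if anything falls off the work surface, if the arm or the gripper's body presses on something with over 40 N, if the wrist force passes 120 N, or if a joint passes its speed limit or range.

## Working session

There is one attempt and no reset: what is moved stays moved. The work goes in short steps, Python scripts to look and compute and a tool call to move; the robot and the scene stay as the last step left them, time stands still between calls to the robot, and variables do not carry over. Pictures are saved under pics/ and viewed, at most 10 in all, crops included, and the job is handed in when it is done.

Besides the shell and the picture viewer there is one more tool, called as name([rows], argument=value, ...), one row to a line, values as JSON. drive_tool: Moves the arm, as the interface text tells. Its arguments: {"type":"object","properties":{"rows":{"type":"array","items":{"type":"array","items":{"type":"number"}}},"newtons":{"type":"number"}},"required":["rows"]}

```bash
mkdir -p pics; ls; python3 - <<'E'
from rig import ctrl, eyes
import cv2
s=ctrl.read_state(); print({k:s[k] for k in("time_s","tool_pos","eef_rot","gripper_width")})
for n in("top","scene"):
    f=eyes.grab_frame(n); cv2.imwrite(f"pics/{n}0.png",f["image"]); print(n,f["K"],f["pose"])
E
```

```text
pics
{'time_s': 0.0, 'tool_pos': array([ 0.14538872, -0.50384354,  0.23011553]), 'eef_rot': array([-3.10835468e+00, -4.39315149e-01,  7.53532444e-05]), 'gripper_width': 0.08552623698287352}
top [[553.13387181   0.         315.41074604]
 [  0.         553.13387181 236.4307944 ]
 [  0.           0.           1.        ]] [[ 0.01287727 -0.99491953  0.09984639  0.39957782]
 [-0.99978879 -0.01121175  0.01722407 -0.01698345]
 [-0.01601711 -0.1000471  -0.99485377  1.49287047]
 [ 0.          0.          0.          1.        ]]
scene [[453.37130552   0.         309.65370696]
 [  0.         453.37130552 247.55319259]
 [  0.           0.           1.        ]] [[ 0.70532524  0.51105339 -0.49126442  1.00197799]
 [ 0.70859271 -0.4884196   0.50925697 -0.46197471]
 [ 0.02031433 -0.70729818 -0.70662339  0.76252224]
 [ 0.          0.          0.          1.        ]]
```

View pics/top0.png

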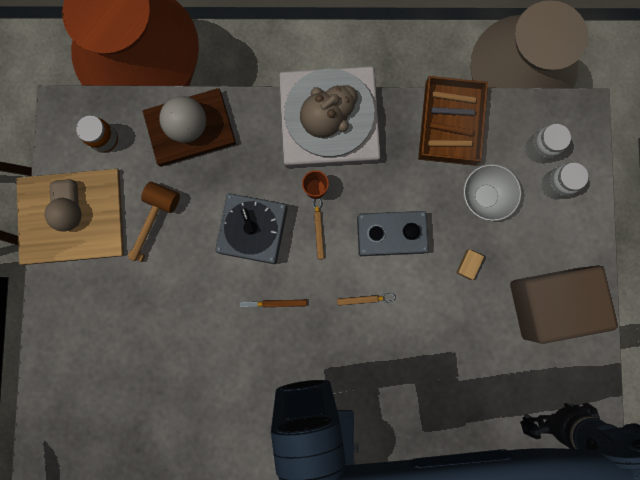

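The top view shows the selector box around px (252,228) and the button box around (393,233). Start, with its bright collar, is near (376,233), and stop near (411,231). I'll enlarge that area.

```bash
python3 - <<'E'
import cv2,numpy as np
a=cv2.imread("pics/top0.png")
c=lambda x,y,w,h,s:cv2.resize(a[y:y+h,x:x+w],None,fx=s,fy=s,interpolation=cv2.INTER_CUBIC)
L=c(210,188,80,80,5);R=c(352,193,80,80,5)
cv2.imwrite("pics/crop0.png",cv2.convertScaleAbs(np.hstack([L,R]),alpha=1.8,beta=20))
E
```

```text
(no output)
```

View pics/crop0.png

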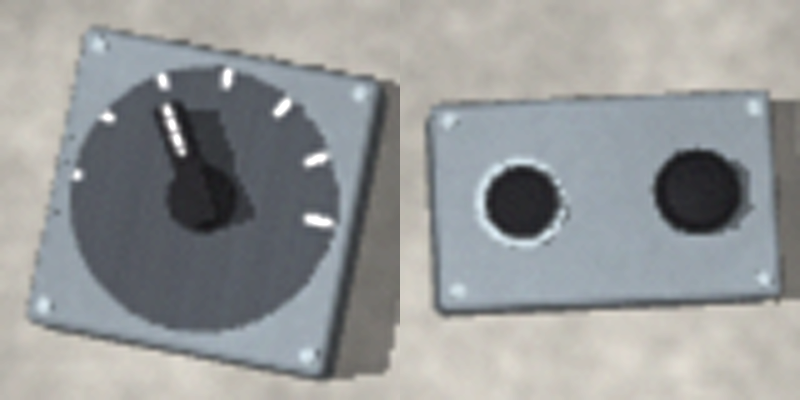

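View pics/scene0.png

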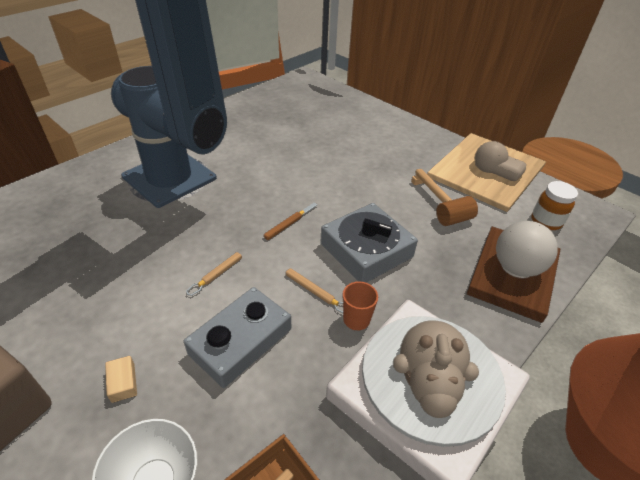

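The pointer is at setting 2: the ticks run clockwise from (77,175) for 0 to (319,220) for 6, and the pointer lines up with the third tick. The scene view agrees on the layout. Next I'll turn these pixels into world coordinates.

```bash
cat > h.py <<'E'
import numpy as np
def pt(f,u,v,z):
    d=f["pose"][:3,:3]@np.linalg.solve(f["K"],[u,v,1.]);o=f["pose"][:3,3]
    return o+d*(z-o[2])/d[2]
def px(f,p):
    q=f["K"]@(f["pose"][:3,:3].T@(np.array(p)-f["pose"][:3,3])); return q[:2]/q[2]
E
python3 - <<'E'
from h import *
from rig import ctrl,eyes
f=eyes.grab_frame("top"); np.set_printoptions(precision=4,suppress=True)
L=lambda x,y,z:pt(f,210+(x-2)/5,188+(y-2)/5,z)
R=lambda x,y,z:pt(f,352+(x-402)/5,193+(y-2)/5,z)
c=L(205,198,.0615);print("dial",c)
T=[(77,175),(108,118),(163,80),(228,78),(283,107),(316,159),(319,220)]
for i,t in enumerate(T):
    d=L(*t,.0615)-c; print(i,np.hypot(*d[:2]),np.degrees(np.arctan2(d[1],d[0]))-90+30*i)
P=np.array([L(*t,.06) for t in [(88,28),(383,84),(325,376),(30,320)]]);print("box",P.mean(0),np.linalg.norm(np.diff(P,axis=0),axis=1))
a,b=L(170,108,.091),L(183,152,.091);print("line",a,b,np.degrees(np.arctan2(*(a-b)[1::-1])))
print("tip",L(168,100,.091),"hub",L(201,200,.07))
s,q=R(522,202,.062),R(698,191,.079);print("start",s,"stop",q,np.linalg.norm((s-q)[:2]))
E
```

```text
dial [0.5655 0.1773 0.0615]
0 0.06831547536173954 -9.578752680668686
1 0.06657657901773038 -8.699820382492028
2 0.06638727003805533 -9.171459526033843
3 0.06432723817154125 -9.41510194668308
4 0.06262927768286089 -9.383493578405393
5 0.0613649780646391 -9.839815532469231
6 0.060814475701490046 -10.314521047190226
box [0.564  0.1767 0.06  ] [0.1585 0.1559 0.1568]
line [0.6084 0.1924 0.091 ] [0.5857 0.1852 0.091 ] 17.750109497881247
tip [0.6125 0.1936 0.091 ] hub [0.5635 0.1782 0.07  ]
start [ 0.5539 -0.1495  0.062 ] stop [ 0.5588 -0.238   0.079 ] 0.08867574895361433
```

The axis is at about (0.5645, 0.177), the box x axis at yaw -9.5°, and start at (0.554, -0.149). The tick spacing, box size and 89 mm button distance all fit the given sizes. I'll shut the fingers and move to the anticlockwise side of the pointer.

drive_tool([
  [0.039, -0.036, 0.002, 0, 0, 0, 0],
  [0.039, -0.036, 0.002, 0, 0, 0, 0],
  [0.039, -0.036, 0.002, 0, 0, 0, 0],
  [0.039, -0.036, 0.002, 0, 0, 0, 0],
  [0.039, -0.036, 0.002, 0, 0, 0, 0],
  [0.039, -0.036, 0.002, 0, 0, 0, 0],
  [0.039, -0.036, 0.002, 0, 0, 0, 0],
  [0.039, -0.036, 0.002, 0, 0, 0, 0],
  [0.039, -0.036, 0.002, 0, 0, 0, 0],
  [0.039, -0.036, 0.002, 0, 0, 0, 0],
  [0.039, -0.036, 0.002, 0, 0, 0, 0],
  [0.039, -0.036, 0.002, 0, 0, 0, 0],
])

```text
time_s: 1.65
tool_pos: [0.476, 0.042, 0.207]
eef_rot: [3.11, 0.44, -0.0]
ft_force: [0.4, -0.9, 0.2]
gripper_width: -0.0
gripper_force: 0.0
```

drive_tool([
  [0.039, -0.036, 0.002, 0, 0, 0, 0],
  [0.039, -0.036, 0.002, 0, 0, 0, 0],
  [0.039, -0.036, 0.002, 0, 0, 0, 0],
  [0, 0, 0, 0, 0, -0.183, 0],
  [0, 0, 0, 0, 0, -0.183, 0],
  [0, 0, 0, 0, 0, -0.183, 0],
  [0, 0, 0, 0, 0, -0.183, 0],
  [0, 0, 0, 0, 0, -0.183, 0],
  [0, 0, 0, 0, 0, -0.183, 0],
  [0, 0, 0, 0, 0, -0.183, 0],
  [0, 0, 0, 0, 0, -0.183, 0],
  [0, 0, 0, 0, 0, -0.183, 0],
])

```text
time_s: 3.15
tool_pos: [0.5576, 0.1765, 0.2007]
eef_rot: [-1.783, -2.585, 0.001]
ft_force: [-0.0, 0.9, -0.6]
gripper_width: -0.0
gripper_force: 0.0
```

```bash
cat >> h.py <<'E'
from scipy.spatial.transform import Rotation as Ro
C=np.array([.5645,.177]);YAW=-9.5
def tgt(setting,gap,r=.036):
    t=np.radians(YAW+90-30*setting);u=np.array([np.cos(t),np.sin(t)]);n=np.array([-u[1],u[0]])
    return C+r*u+(.0165+gap)*n, np.degrees(t)
def rel(s,p):
    return Ro.from_rotvec(s["eef_rot"]).inv().apply(np.array(p)-s["tool_pos"])
def show(s):
    M=Ro.from_rotvec(s["eef_rot"]).as_matrix();print(round(s["time_s"],2),s["tool_pos"].round(4),"yaw_y",np.degrees(np.arctan2(M[1,1],M[0,1])).round(1),"z",M[:,2].round(3),"F",s["ft_force"].round(2),"q",np.round(s["joints"],2),"w",round(s["gripper_width"],4))
E
python3 - <<'E'
from h import *
from rig import ctrl,eyes
import cv2
s=ctrl.read_state();show(s)
p,t=tgt(2,.015);print(p,t,rel(s,[*p,.2]))
f=eyes.grab_frame("wrist");cv2.imwrite("pics/w1.png",f["image"])
for k in range(0,7,2):
  a=np.radians(YAW+90-30*k);print(k,px(f,[C[0]+.048*np.cos(a),C[1]+.048*np.sin(a),.091]))
print(px(f,[*C,.091]))
E
```

```text
3.15 [0.5576 0.1765 0.2007] yaw_y 20.8 z [-0.001 -0.    -1.   ] F [-0.03  0.94 -0.57] q [0.19 0.2  0.21 1.58 0.   1.4 ] w -0.0
[0.58718867 0.21911264] 20.5 [0.02934589 0.042779   0.00064884]
0 [366.93047635 184.48599242]
2 [399.36965362 245.29625137]
4 [362.02758461 300.19793441]
6 [295.20587366 299.82146824]
[329.35693283 244.90546297]
```

View pics/w1.png

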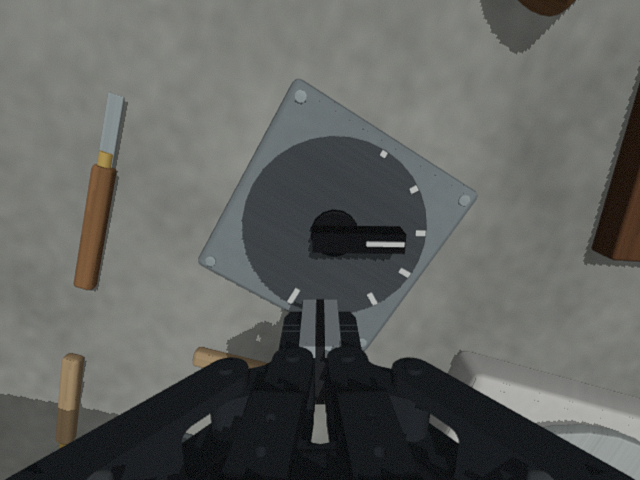

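The pointer is at setting 2, with its end at px (404,244) against a predicted (399,245). The axis estimate is therefore good to about 2 mm. The fingers are shut and clear, so I'll go beside the pointer and down.

drive_tool([
  [0.015, 0.022, 0, 0, 0, 0, 0],
  [0.015, 0.022, 0, 0, 0, 0, 0],
  [0, 0, 0.04, 0, 0, 0, 0],
  [0, 0, 0.04, 0, 0, 0, 0],
  [0, 0, 0.03, 0, 0, 0, 0],
  [0, 0, 0.015, 0, 0, 0, 0],
  [0, 0, 0, 0, 0, 0, 0],
  [-0.005, 0, 0, 0, 0, 0, 0],
  [-0.005, 0, 0, 0, 0, 0, 0],
  [-0.003, 0, 0, 0, 0, 0, 0],
  [0, 0, 0, 0, 0, 0, 0],
])

```text
time_s: 4.58
tool_pos: [0.5937, 0.2076, 0.077]
eef_rot: [1.792, 2.579, 0.001]
ft_force: [0.1, 1.1, -0.2]
gripper_width: 0.0001
gripper_force: 0.0
```

```bash
python3 - <<'E'
from h import *
from rig import ctrl,eyes
import cv2
s=ctrl.read_state();show(s);print(rel(s,[*tgt(2,0)[0],.075]))
f=eyes.grab_frame("wrist");cv2.imwrite("pics/w2.png",f["image"][120:360,160:480])
E
```

```text
4.58 [0.5937 0.2076 0.077 ] yaw_y 20.4 z [ 0.001  0.    -1.   ] F [ 0.13  1.08 -0.17] q [0.23 0.34 0.12 1.36 0.   1.44] w 0.0001
[-0.00189495 -0.00209199  0.00199562]
```

View pics/w2.png

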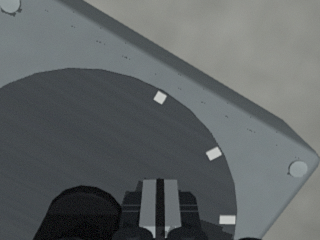

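The fingertip is beside the pointer's anticlockwise flank and about 2 mm short of touching. I'll push round slowly in an arc over the first hump.

drive_tool([
  [-0.002, -0.001, 0.001, 0, 0, 0, 0],
  [-0.0019, 0.0008, 0, 0, 0, 0.052, 0],
  [-0.0019, 0.0008, 0, 0, 0, 0.052, 0],
  [-0.0019, 0.0008, 0, 0, 0, 0.052, 0],
  [-0.0019, 0.0008, 0, 0, 0, 0.052, 0],
])

```text
time_s: 5.25
tool_pos: [0.5963, 0.2054, 0.0756]
eef_rot: [-2.04, -2.376, -0.011]
ft_force: [-1.4, 7.8, 1.1]
gripper_width: 0.0003
gripper_force: 3.6
```

drive_tool([
  [-0.0019, 0.0008, 0, 0, 0, 0.052, 0],
  [-0.0019, 0.0008, 0, 0, 0, 0.052, 0],
  [0, 0, 0, 0, 0, 0, 0],
  [0, 0, 0, 0, 0, 0, 0],
])

```text
time_s: 5.75
tool_pos: [0.5999, 0.1954, 0.075]
eef_rot: [-2.17, -2.271, 0.001]
ft_force: [-0.4, 0.4, -0.3]
gripper_width: 0.0
gripper_force: 0.0
```

```bash
python3 - <<'E'
from h import *
from rig import ctrl,eyes
import cv2
s=ctrl.read_state();show(s);print([rel(s,[*tgt(k,0)[0],.076]).round(4) for k in(2.6,3)])
ims=[]
f=eyes.grab_frame("scene");ims.append(cv2.resize(f["image"][180:300,300:440],None,fx=3,fy=3))
f=eyes.grab_frame("top");ims.append(cv2.resize(f["image"][188:268,205:295],None,fx=4.5,fy=4.5))
cv2.imwrite("pics/m3.png",cv2.convertScaleAbs(np.hstack([ims[0],ims[1][:360,:380]]),alpha=1.8,beta=10))
E
```

```text
5.75 [0.5999 0.1954 0.075 ] yaw_y 2.6 z [-0.001 -0.001 -1.   ] F [-0.36  0.45 -0.3 ] q [ 0.21  0.34  0.13  1.36 -0.    1.73] w 0.0
[array([-0.0003, -0.0001, -0.001 ]), array([-0.0082,  0.0025, -0.001 ])]
```

View pics/m3.png

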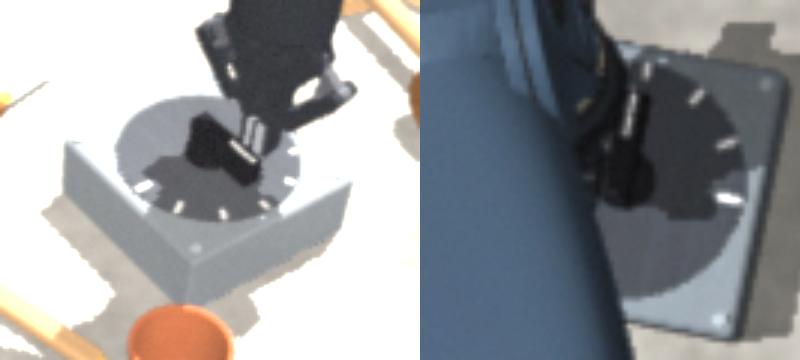

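The pointer now stands at setting 3, in line with the tick at (648,68). The force is back to zero, so it sprang on. Next is the second click, at the same slow pace.

drive_tool([
  [-0.0019, 0.0008, 0, 0, 0, 0.052, 0],
  [-0.0019, 0.0008, 0, 0, 0, 0.052, 0],
  [-0.0019, 0.0008, 0, 0, 0, 0.052, 0],
  [-0.0019, 0.0008, 0, 0, 0, 0.052, 0],
  [-0.0019, 0.0008, 0, 0, 0, 0.052, 0],
  [-0.0019, 0.0008, 0, 0, 0, 0.052, 0],
  [-0.0019, 0.0008, 0, 0, 0, 0.052, 0],
  [-0.0019, 0.0008, 0, 0, 0, 0.052, 0],
])

```text
time_s: 6.85
tool_pos: [0.6044, 0.1825, 0.0753]
eef_rot: [-2.59, -1.773, -0.005]
ft_force: [0.2, 2.9, -0.5]
gripper_width: 0.0002
gripper_force: 1.5
```

drive_tool([
  [-0.001, 0.0004, 0, 0, 0, 0.026, 0],
  [-0.001, 0.0004, 0, 0, 0, 0.026, 0],
  [-0.001, 0.0004, 0, 0, 0, 0.026, 0],
  [-0.001, 0.0004, 0, 0, 0, 0.026, 0],
  [0, 0, 0, 0, 0, 0, 0],
  [0, 0, 0, 0, 0, 0, 0],
])

```text
time_s: 7.6
tool_pos: [0.6043, 0.1753, 0.0753]
eef_rot: [2.682, 1.636, -0.0]
ft_force: [-0.1, -1.0, 0.5]
gripper_width: 0.0005
gripper_force: 0.0
```

```bash
python3 - <<'E'
from h import *
from rig import ctrl
s=ctrl.read_state();show(s);print([rel(s,[*tgt(k,0)[0],.075]).round(4) for k in(3.6,4)])
E
```

```text
7.6 [0.6043 0.1753 0.0753] yaw_y -27.2 z [ 0. -0. -1.] F [-0.12 -0.96  0.47] q [ 0.18  0.34  0.12  1.35 -0.    2.22] w 0.0005
[array([-0.0004, -0.0001,  0.0003]), array([-0.0083,  0.0025,  0.0003])]
```

The force has dropped to zero at 3.6, so it has sprung on. I'll back off, lift and check.

drive_tool([
  [0.005, 0, 0, 0, 0, 0, 0],
  [0.01, 0, 0, 0, 0, 0, 0],
  [0, 0, -0.02, 0, 0, 0, 0],
  [0, 0, -0.04, 0, 0, 0, 0],
  [0, 0, -0.04, 0, 0, 0, 0],
  [-0.03, -0.035, -0.025, 0, 0, 0, 0],
  [-0.02, 0, 0, 0, 0, 0, 0],
  [0, 0, 0, 0, 0, 0, 0],
])

```text
time_s: 8.6
tool_pos: [0.5574, 0.1604, 0.2013]
eef_rot: [2.682, 1.635, 0.003]
ft_force: [0.7, -0.2, 0.2]
gripper_width: -0.0003
gripper_force: 0.0
```

```bash
python3 - <<'E'
from h import *
from rig import ctrl,eyes
import cv2
s=ctrl.read_state();show(s);print("start",rel(s,[.554,-.1495,.09]))
f=eyes.grab_frame("wrist");cv2.imwrite("pics/w4.png",f["image"])
for k in (3,4,5):
  a=np.radians(YAW+90-30*k);print(k,px(f,[C[0]+.048*np.cos(a),C[1]+.048*np.sin(a),.091]))
print(px(f,[*C,.091]))
E
```

```text
8.6 [0.5574 0.1604 0.2013] yaw_y -27.2 z [ 0.002  0.    -1.   ] F [ 0.72 -0.15  0.24] q [0.16 0.19 0.19 1.57 0.   2.21] w -0.0003
start [-0.27721567  0.13876403  0.11117371]
3 [388.01231262 194.4465402 ]
4 [387.80303472 230.66856594]
5 [369.78267671 261.2025069 ]
[318.77426573 216.06024133]
```

View pics/w4.png

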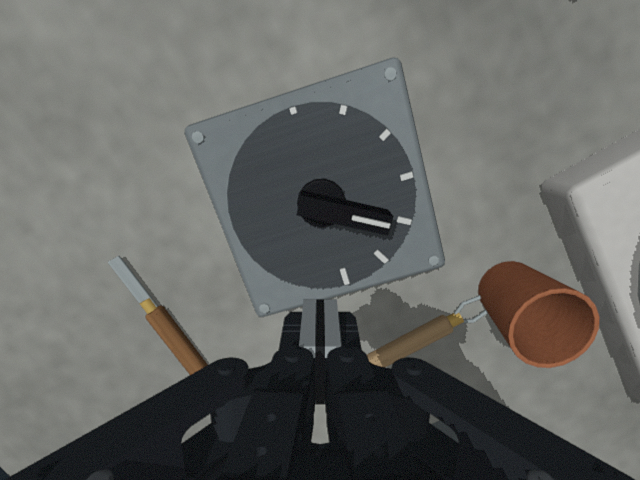

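The pointer's end at (392,225) lines up with the fifth tick at (404,221), which is setting 4, and it is at rest. Moving over to the start button.

drive_tool([
  [-0.045, 0.0225, 0, 0, 0, 0, 0],
  [-0.045, 0.0225, 0, 0, 0, 0, 0],
  [-0.045, 0.0225, 0, 0, 0, 0, 0],
  [-0.045, 0.0225, 0, 0, 0, 0, 0],
  [-0.045, 0.0225, 0, 0, 0, 0, 0],
  [-0.045, 0.0225, 0, 0, 0, 0, 0],
  [0, 0, 0, 0, 0, 0, 0],
  [0, 0, 0, 0, 0, 0, 0],
])

```text
time_s: 9.65
tool_pos: [0.5541, -0.1409, 0.1995]
eef_rot: [-2.68, -1.635, 0.0]
ft_force: [0.7, 0.2, -0.1]
gripper_width: 0.0001
gripper_force: 0.0
```

```bash
python3 - <<'E'
from h import *
from rig import ctrl,eyes
import cv2
s=ctrl.read_state();show(s);print("start",rel(s,[.554,-.1495,.062]))
f=eyes.grab_frame("wrist");cv2.imwrite("pics/w5.png",f["image"])
print(px(f,[.554,-.1495,.062]),px(f,[.5588,-.238,.079]))
E
```

```text
9.65 [ 0.5541 -0.1409  0.1995] yaw_y -27.2 z [-0.001  0.001 -1.   ] F [ 0.68  0.19 -0.06] q [-0.37  0.17  0.16  1.57  0.    1.68] w 0.0001
start [-0.00775875  0.00407011  0.13745533]
[326.10834345 240.57834662] [383.52137448 341.19978863]
```

View pics/w5.png

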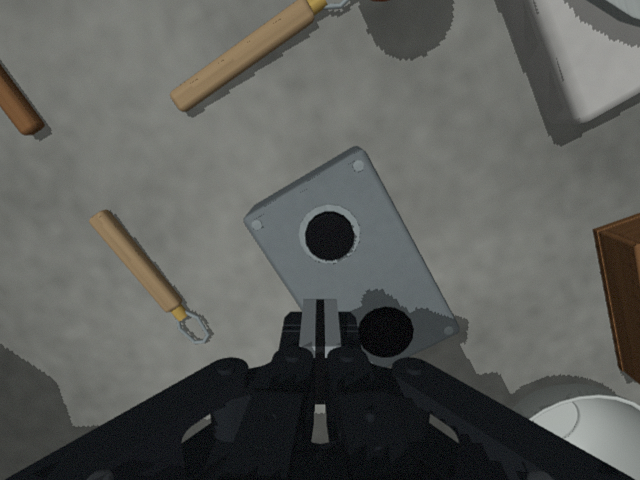

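Start shows at (330,235) and was predicted at (326,240), a 3 mm difference, so I'll take the middle. Stop, at (386,332), is well clear. Going down over start, then pressing slowly.

drive_tool([
  [-0.006, 0.0055, 0, 0, 0, 0, 0],
  [0, 0, 0.04, 0, 0, 0, 0],
  [0, 0, 0.04, 0, 0, 0, 0],
  [0, 0, 0.035, 0, 0, 0, 0],
  [0, 0, 0.015, 0, 0, 0, 0],
  [0, 0, 0.006, 0, 0, 0, 0],
  [0, 0, 0, 0, 0, 0, 0],
  [0, 0, 0.002, 0, 0, 0, 0],
  [0, 0, 0.002, 0, 0, 0, 0],
  [0, 0, 0.001, 0, 0, 0, 0],
  [0, 0, 0, 0, 0, 0, 0],
])

```text
time_s: 11.08
tool_pos: [0.5569, -0.1497, 0.0604]
eef_rot: [2.68, 1.635, 0.003]
ft_force: [1.4, -0.4, 3.6]
gripper_width: 0.0004
gripper_force: 1.4
```

drive_tool([
  [0, 0, 0.001, 0, 0, 0, 0],
  [0, 0, 0.001, 0, 0, 0, 0],
  [0, 0, 0.001, 0, 0, 0, 0],
  [0, 0, 0.001, 0, 0, 0, 0],
  [0, 0, 0.001, 0, 0, 0, 0],
  [0, 0, 0, 0, 0, 0, 0],
])

```text
time_s: 11.82
tool_pos: [0.5569, -0.1497, 0.056]
eef_rot: [2.68, 1.635, 0.003]
ft_force: [1.2, 0.4, 8.1]
gripper_width: 0.0001
gripper_force: 4.3
```

drive_tool([
  [0, 0, 0.001, 0, 0, 0, 0],
  [0, 0, 0, 0, 0, 0, 0],
  [0, 0, 0, 0, 0, 0, 0],
])

```text
time_s: 12.2
tool_pos: [0.5569, -0.1498, 0.056]
eef_rot: [2.679, 1.635, 0.003]
ft_force: [0.9, -0.5, 12.2]
gripper_width: -0.0001
gripper_force: 6.1
```

drive_tool([
  [0, 0, -0.005, 0, 0, 0, 0],
  [0, 0, -0.01, 0, 0, 0, 0],
  [0, 0, -0.03, 0, 0, 0, 0],
  [0, 0, -0.05, 0, 0, 0, 0],
  [0, 0, -0.05, 0, 0, 0, 0],
  [-0.03, 0, 0, 0, 0, 0, 0],
  [-0.03, 0, 0, 0, 0, 0, 0],
  [0, 0, 0, 0, 0, 0, 0],
  [0, 0, 0, 0, 0, 0, 0],
])

```text
time_s: 13.32
tool_pos: [0.5275, -0.2018, 0.197]
eef_rot: [-2.679, -1.634, 0.002]
ft_force: [-0.2, -0.3, -0.5]
gripper_width: 0.0003
gripper_force: 0.0
```

```bash
python3 - <<'E'
from h import *
from rig import ctrl,eyes
import cv2
show(ctrl.read_state())
f=eyes.grab_frame("scene")["image"]
cv2.imwrite("pics/s6.png",cv2.resize(f[170:400,170:440],None,fx=2.5,fy=2.5))
E
```

```text
13.32 [ 0.5275 -0.2018  0.197 ] yaw_y -27.2 z [-0.003  0.002 -1.   ] F [-0.2  -0.25 -0.5 ] q [-0.48  0.15  0.14  1.57  0.    1.56] w 0.0003
```

View pics/s6.png

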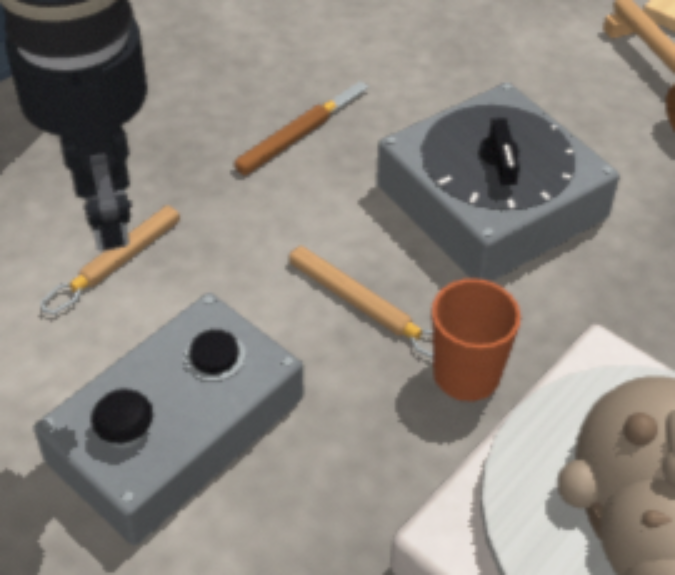

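The pointer, with its end at (512,180), is aimed at the fifth tick (512,203), setting 4. Start (215,352) is up again, the bystanders are where they were, and the gripper is clear.

```bash
python3 -c "
from rig import ctrl
print(ctrl.finish_job())"
```

```text
the job is handed in; nothing more can be done
None
```

I pushed the selector click by click from setting 2 to 4, where it rests, then pressed start fully down and let it come up again; the stop button and the bystanders were left alone, and the job was handed in at about 13 s.

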